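# Uncouple a trailer tongue on its test stand and hold it up

## Task

Slide the safety bar off the trailer tongue until its black grip is level with the park marker on its track. Then take the coupler's latch by its handle, pull it sideways against its spring to the stop, and lift the tongue with it straight up off the ball, roughly level, so that it hangs 5 to 15 cm above its seat. Finish while still holding it up there over the ball, and leave the other things on the bench as they are.

Things in the scene. Friction and masses are not known exactly. Their poses are not given: they have to be found in the camera images.
- stand: Fixed test stand, an aluminium plate 270 x 270 x 10 mm (own x -70..200, y -180..90 mm), moved, turned each time. Origin on the bench under its 30 mm steel ball (flat-shouldered below, 10 mm stem); x points along the tongue to its tail, y across it (latch side +y, track side -y), z up. Tail cradle at x 120..150, cheeks 67 mm high. Grey track block at x 43..67, y -178..-28, 80 mm high (safety bar).
- ball_centre (a point): Centre of the stand's ball, 65 mm above the bench.
- bar_slide (a joint): Travel of the safety bar, m: 0 = over the tongue; grows towards the stand's -y, stop at 0.090. Starts at 0 to 0.015. Friction about 3 N; stays where left. Its dark steel finger (16 mm wide, 83 to 91 mm high) reaches 80 mm from the grip's centre to +y, 3 mm above the tongue tube; clear of the tongue from 0.040 on.
- bar_grip (a point): Where to hold the safety bar's upright black grip, 116 mm above the bench, on the grip's centreline. The grip is 24 mm (stand x) x 14 mm (stand y), 91 to 133 mm above the bench, 55 mm along stand x from the ball; below it the bar's foot, 20 x 30 mm. Axes as the stand's.
- park_marker: Park marker: steel fin 5 mm thick (stand y), sticking out 32 mm to stand +x from the track block's flank, top 79 mm high, set each time somewhere at 50 to 75 mm of bar travel. Origin at its root, top edge, centreline; axes as the stand's. The bar is parked when the grip's centre has the same stand y as this.
- coupler: Loose trailer coupler with tongue stub: steel head, 30 x 30 mm aluminium tube, 208 mm long, 46 mm wide, 0.5 to 0.7 kg with latch. Head sits over the ball, tail in the cradle; centre of mass within 10 mm of below the latch handle. Origin at the centre of its ball socket (32 mm square, walls reach 21 mm below), on the ball's centre when seated. x along the tongue to the tail, y across, z up.
- socket_centre (a point): The coupler's origin, centre of its ball socket.
- latch (a joint): Travel of the coupler's spring latch, m: 0 = shut (blade under the ball holds the coupler down); opens along coupler +y to a stop at 0.014, ball free from 0.008. The seated tongue first gives 2 mm sideways, so the handle travels 16 mm to the stop. Spring 5 N (shut) to 8.5 N (open). Once off the ball it draws the tongue 14 mm sideways under the held handle and reads shut: normal.
- latch_handle (a point): Where to hold the upright black latch handle, 117 mm above the bench while seated. It is 24 mm (coupler x) x 12 mm (coupler y), 95 to 135 mm above the bench, 4 mm from the ball's axis towards the tail, on the tongue's centreline when shut, on a dark plate 20 mm wide over the head. It carries the whole coupler when lifted. Axes as the coupler's.
- nut: loose steel ring nut, 26 mm across, 10 mm high, lying on the stand's base plate; a bystander, origin under its centre
- spare_ball: loose spare ball on a short stem, 30 mm across, 47 mm high, standing on the base plate; a bystander, origin under its foot
- wrench: steel wrench lying on the bench; a bystander
- screwdriver: screwdriver lying on the bench; a bystander
- bottle: green bottle, 64 mm across, 200 mm high, standing on the bench; a bystander, origin under its centre
- housing: white plastic prototype housing, 150 x 110 x 80 mm with a side handle, on the bench; a bystander, origin under its centre
Things that resemble listed ones, but are neither listed nor needed, are in the scene too. What is shaped like the coupler but pink is not meant.

How it is judged:
On the way, in this order (a step that is already met when the one before it is completed fails the run):
1. safety bar parked at the marker (y of bar_grip in the frame of park_marker between -0.007 and 0.007 m), for 0.2 s.
2. latch pulled open while the coupler still sits on the ball (value of joint latch above 0.008 m and distance between socket_centre and ball_centre below 0.006 m), for 0.1 s.
3. coupler lifted clear of the ball in the gripper (z of socket_centre in the frame of ball_centre above 0.04 m and contact force between the fingers and coupler above 3 N), for 0.2 s.
At the end, for the whole second after the job is handed in: The bar's grip is level with the park marker within 7 mm; the coupler is held by the fingers, still, within 0.3 rad of level, its socket 45 to 160 mm above the ball's centre and within 60 mm of it sideways, not touching the stand (all of step 1 and z of socket_centre in the frame of ball_centre between 0.045 and 0.16 m and horizontal distance between socket_centre and ball_centre below 0.06 m and angle between coupler's own z axis and vertical below 0.3 rad and contact force between the fingers and coupler above 3 N and contact force between coupler and stand below 0.1 N and linear speed of coupler below 0.03 m/s); the arm keeps its last pose, push and grip.
It fails at once if a bystander is moved by more than 30 mm (distance of any of nut, spare_ball, wrench, screwdriver, bottle, housing from where it was at the start of the episode above 0.03 m).
It also fails if it takes over 45 s, if anything falls off the work surface, if the arm or the gripper's body presses on something with over 40 N, if the wrist force passes 120 N, or if a joint passes its speed limit or range.

## Robot

A 7-joint arm with a two-finger parallel gripper is mounted at the origin on the work surface. World frame = base frame: x ahead of the robot, y to its left, z up, the work surface at z = 0. Lengths are in m, angles in rad, forces in N, time in s.
With the tool pointing down it reaches from about 0.425 to 0.925 m from the base axis. Payload 6.8 kg.
Tool frame: the origin (TCP) lies between the finger pads; the fingertips stand 11 mm ahead of it and the grasp point (between the pads) lies 8 mm behind it; z points along the fingers, y is the line along which they close (so a half turn about z gives the same grasp; the last joint's range is limited). The gripper opens to 85 mm and grips with 20 to 120 N. Pads are 22 mm wide; open, the fingers measure 114 mm over their backs; the gripper's body (76 mm by 85 mm) begins 54 mm behind the grasp point. The pads swing forward as they close: fully open they stand 13 mm farther back than shut.
Start: joints at [-1.367, 0.477, 0.022, 1.555, -0.011, 1.109, -0.083], TCP at [0.207, 0.642, 0.211] pointing down, gripper open.
Joint ranges: [-2.96, 2.96], [-0.34, 2.1], [-1.41, 1.46], [0.24, 2.44], [-1.37, 4.51], [0.17, 1.92], [-2.96, 2.96]. Speed limits (rad/s): [2.39, 2.39, 3.14, 3.14, 3.14, 3.14, 3.14].

## Interface

Orientations are given as a rotation vector (axis times angle).
In Python, from bench import r gives the robot as it stands.
- The arm moves only by the tool send_rows, never from a script. Its argument "deltas" is a list of rows, each an object of numbers: "dx", "dy", "dz": the shift along the world's x, y, z in mm; "rx", "ry", "rz": the turn, a rotation vector about the world's x, y, z in degrees. A call has 1 to 5 rows; each row is the pose to reach, as a shift and turn from the pose commanded when the call began; what a row does not reach only later rows make up. A row lasts 1/12 s, in which the tool goes at most 41.7 mm and 7.16 degrees, less where a joint would pass 70% of its speed; a pose out of reach is approached as far as the arm can. A call with a gripper value outside its range is refused whole. "jaw" is the finger opening in mm, from 0 to 85.4, set as the call begins (left out, the last holds). The fingers move at their own pace and stop on an object; "newtons" is the grip in N (left out, the last holds). Time passes only in rows, so rows that repeat a pose let the fingers close. It gives the time, the measured TCP pose, the force, the opening and the grip force at its end, in the units of the state.
- r.get_obs(): the state, without advancing time (a new reading comes with each control period).
- r.grab_frame(name): name is "side" or "top"; returns a dict with "frame" (420x560x3 uint8, blue, green, red), "z_map" (420x560 float32, m along the optical axis (not along the pixel's ray), 0 where there is no reading), "vertical_fov" (degrees; the focal length in pixels is half the picture's height over the tangent of half this angle, whatever the lens; pixels are square), "cx", "cy" (the principal point, pixels), "xyz" and "orientation" of the camera in the world. Camera axes: x right, y down, z forward; pixel columns grow to the right and rows downward; lengths in m; the calibration is good to about 2 mm. A picture is of the moment at which its call begins.
- r.hand_in(): hands the job in; it is judged then, once.
The state is a dict: "clock": time; "joints": joint angles; "qvel": joint speeds; "tau": joint torques, N m; "tcp_pos": TCP position; "orientation": TCP orientation; "contact_force": force on the tool from outside, world axes, zero at the start; "moment": the same for the moment, N m; "grip_width": finger opening in m; "gripper_force": force on a finger pad.
Only numpy, scipy, OpenCV 4.12 (cv2) and the standard library are available. Lean on these libraries where they do the work, as an engineer would, in place of code of your own. Each camera call takes 0.05 s, during which the arm holds its last target. There are 200 camera calls.

## Working session

There is one attempt and no reset: what is moved stays moved. The work goes in short steps, Python scripts to look and compute and a tool call to move; the robot and the scene stay as the last step left them, time stands still between calls to the robot, and variables do not carry over. Pictures are saved under pics/ and viewed, at most 10 in all, crops included, and the job is handed in when it is done.

Besides the shell and the picture viewer there is one more tool, called after "Emit:" by a JSON object that holds its "method" and its "body". send_rows: Moves the arm, as the interface text tells. Its arguments: {"type":"object","properties":{"deltas":{"type":"array","items":{"type":"object","properties":{"dx":{"type":"number"},"dy":{"type":"number"},"dz":{"type":"number"},"rx":{"type":"number"},"ry":{"type":"number"},"rz":{"type":"number"}}}},"jaw":{"type":"number"},"newtons":{"type":"number"}},"required":["deltas"]}

```bash
mkdir -p pics; cat > h.py <<'E'
import numpy as np, cv2
from scipy.spatial.transform import Rotation as R
from bench import r
def grab(n):
    f=r.grab_frame(n); np.savez('last_%s.npz'%n,**{k:np.array(v) for k,v in f.items()}); return f
def load(n): return dict(np.load('last_%s.npz'%n))
def cloud(f):
    z=f['z_map'];h,w=z.shape
    F=h/2/np.tan(np.radians(float(f['vertical_fov']))/2)
    v,u=np.mgrid[:h,:w]
    P=np.stack([(u-f['cx'])*z/F,(v-f['cy'])*z/F,z],-1)
    o=np.array(f['orientation'])
    return P@R.from_rotvec(o).as_matrix().T+f['xyz']
E
python3 - <<'E'
from h import *
for n in('top','side'):
    f=grab(n);cv2.imwrite(f'pics/{n}0.png',f['frame']);print(n,f['xyz'],f['orientation'],f['vertical_fov'],f['cx'],f['cy'])
print(r.get_obs())
E
```

```text
top [0.34045873 0.02426236 1.688979  ] [-2.19161505  2.17218014 -0.10912888] 46.420171238581524 274.9117542867393 209.57512219983903
side [ 0.30587826 -1.01119816  1.04029801] [-2.28562865  0.19819721 -0.08255649] 43.37333362465926 278.94488503860066 212.59619002843255
{'clock': 0.1, 'joints': array([-1.36705837,  0.47771422,  0.022391  ,  1.55636437, -0.01151092,
        1.10931929, -0.08310507]), 'qvel': array([ 0.00026815, -0.00079073, -0.00180505, -0.00305277,  0.00016702,
       -0.00208956,  0.00226965]), 'tau': array([ 3.20217165e-03, -5.97759247e+01,  1.61293633e+00, -2.81951970e+01,
        1.27879667e-02,  5.09363366e-03,  5.18778552e-05]), 'tcp_pos': array([0.20695763, 0.64188066, 0.21032109]), 'orientation': array([-4.87882989e-01, -3.10334860e+00,  2.62571260e-03]), 'contact_force': array([ 0.1282324 , -0.1754751 , -0.26958939]), 'moment': array([-0.0069517 ,  0.01185723,  0.02003618]), 'gripper_force': 0.0, 'grip_width': 0.08519056574487752}
```

View pics/top0.png

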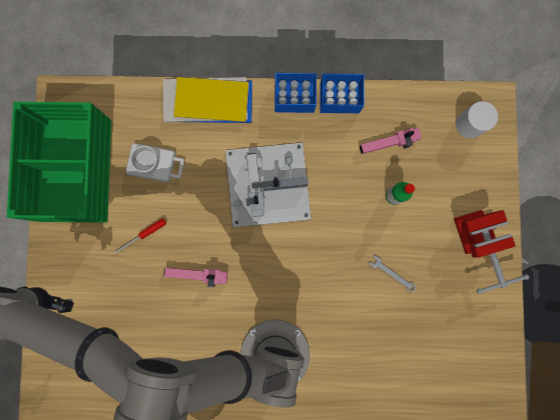

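View pics/side0.png

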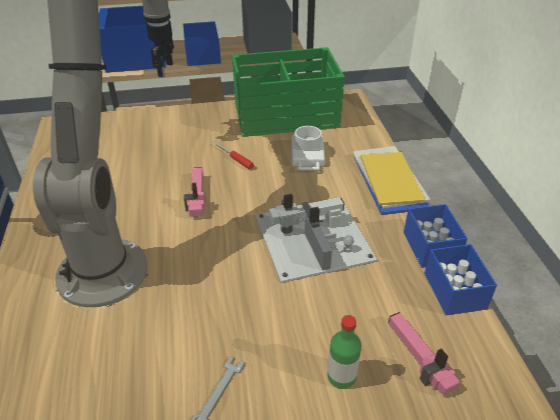

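The coupler lookalikes in the top picture are pink, at (195,274) and (390,140). The steel/aluminium one on the stand, about (253,185) in top and about (290,213) in side, is the one meant. I'll confirm it in one enlarged crop.

```bash
python3 - <<'E'
from h import *
a=load('top');b=load('side')
A=cv2.resize(a['frame'][138:232,222:316],(395,395),interpolation=cv2.INTER_CUBIC)
B=cv2.resize(b['frame'][185:285,250:380],(400,308),interpolation=cv2.INTER_CUBIC)
B=cv2.copyMakeBorder(B,0,87,0,0,cv2.BORDER_CONSTANT)
cv2.imwrite('pics/c1.png',np.hstack([A,B]))
P=cloud(a)
# dark grips high
for n,f in(('top',a),('side',b)):
    P=cloud(f);z=P[...,2];g=f['frame'].max(-1)
    reg=np.zeros(z.shape,bool)
    if n=='top':reg[138:232,222:316]=1
    else:reg[185:285,250:380]=1
    m=reg&(z>.1)&(z<.145)
    k,l,s,c=cv2.connectedComponentsWithStats(m.astype(np.uint8))
    for i in range(1,k):
        if s[i,4]>3:
            q=P[l==i];print(n,c[i].round(1),s[i,4],q.mean(0).round(4),q.min(0).round(4),q.max(0).round(4))
    m=reg&(z>.004)&(z<.016)&(g>100)
    rect=cv2.minAreaRect(P[m][:,:2].astype(np.float32)*1000);print(n,'plate',rect,cv2.boxPoints(rect).round(1).tolist())
E
```

```text
top [275.2 181.5] 40 [0.569  0.0061 0.129 ] [ 0.5579 -0.0032  0.1015] [0.5803 0.0134 0.1394]
top [255.2 199.5] 31 [0.5097 0.0697 0.1319] [0.4997 0.0639 0.1112] [0.5216 0.0768 0.1411]
top plate ((577.8646240234375, 27.758804321289062), (325.7436828613281, 324.87139892578125), 0.5262992978096008) [[413.5, 188.6999969482422], [416.5, -136.1999969482422], [742.2000122070312, -133.1999969482422], [739.2000122070312, 191.6999969482422]]
side [287.5 200.3] 122 [0.5098 0.0637 0.1212] [0.497  0.0576 0.1   ] [0.5231 0.0764 0.1388]
side [313.6 213.2] 122 [ 0.5678 -0.0007  0.1213] [ 0.5558 -0.0082  0.1001] [0.5812 0.0128 0.1388]
side plate ((589.45361328125, 57.73988342285156), (412.89910888671875, 390.2804260253906), 80.01380157470703) [[361.5, -111.69999694824219], [745.7999877929688, -179.39999389648438], [817.4000244140625, 227.1999969482422], [433.1000061035156, 294.8999938964844]]
```

View pics/c1.png

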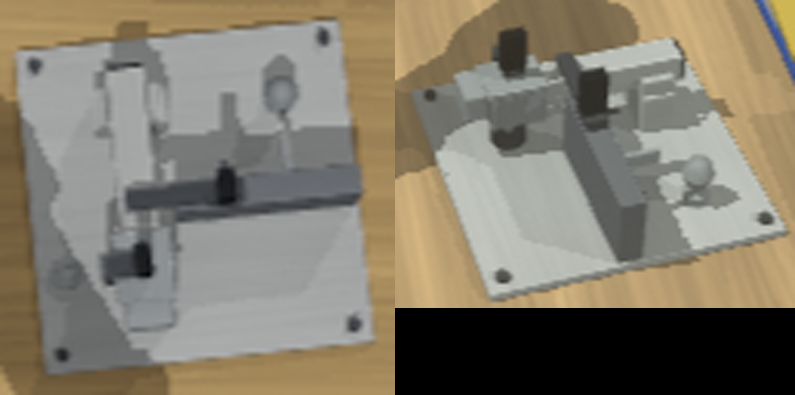

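```bash
cat >> h.py <<'E'
def ray(f,u,v,z):
    F=420/2/np.tan(np.radians(float(f['vertical_fov']))/2)
    d=R.from_rotvec(f['orientation']).apply([(u-f['cx'])/F,(v-f['cy'])/F,1.]);c=np.array(f['xyz'])
    return c+d*(z-c[2])/d[2]
E
python3 - <<'E'
from h import *
a=load('top');b=load('side')
s=94/395
W=np.array([ray(a,222+u*s-.4,138+v*s-.4,.01) for u,v in[(35,65),(322,37),(62,355),(354,323)]])
W=np.array([W[0],W[1],W[2],W[3]]);print(W.round(4))
s2=130/400
B=[ray(b,250+(u-395)*s2,185+v*s2,.01) for u,v in[(430,95),(502,276),(765,218)]];print(np.round(B,4))
# bolts: TL=(+x,+y) TR=(+x,-y) BL=(-x,+y) BR=(-x,-y), centre stand (65,-45)
y=W[0]-W[1]+W[2]-W[3]; x=W[0]+W[1]-W[2]-W[3]
th=(np.arctan2(y[1],y[0])-np.pi/2+np.arctan2(x[1],x[0]))/2
c=W.mean(0)[:2];Rm=lambda t:np.array([[np.cos(t),-np.sin(t)],[np.sin(t),np.cos(t)]])
print('yaw',np.degrees(th),np.degrees(np.arctan2(y[1],y[0])-np.pi/2),np.degrees(np.arctan2(x[1],x[0])))
o=c-Rm(th)@[.065,-.045];print('ball',o)
for n,f in(('top',a),('side',b)):
    P=cloud(f);Q=(P[...,:2]-o)@Rm(th);z=P[...,2]
    for nm,m in(('handles',(z>.098)&(z<.145)&(abs(Q[...,0]-.03)<.05)&(abs(Q[...,1]+.05)<.08)),('fin',(z>.06)&(z<.09)&(Q[...,0]>.072)&(Q[...,0]<.1)&(Q[...,1]<-.05)&(Q[...,1]>-.18)),('block',(z>.07)&(z<.083)&(Q[...,0]>.03)&(Q[...,0]<.075)&(Q[...,1]<-.11)&(Q[...,1]>-.2))):
        k,l,st,ce=cv2.connectedComponentsWithStats(m.astype(np.uint8))
        for i in range(1,k):
            if st[i,4]>3:
                q=np.c_[Q[l==i],z[l==i]];print(n,nm,ce[i].round(1),st[i,4],q.mean(0).round(4),q.min(0).round(4),q.max(0).round(4))
E
```

```text
[[ 0.6845  0.1629  0.01  ]
 [ 0.7106 -0.0743  0.01  ]
 [ 0.4446  0.137   0.01  ]
 [ 0.473  -0.1016  0.01  ]]
[[ 0.4463  0.1373  0.01  ]
 [ 0.4728 -0.1012  0.01  ]
 [ 0.712  -0.0746  0.01  ]]
yaw 6.44874832659392 6.541079845147274 6.3564168080405645
ball [0.50854985 0.06841038]
top handles [275.2 181.5] 41 [ 0.0531 -0.0685  0.1283] [ 0.0418 -0.079   0.0997] [ 0.0648 -0.0617  0.1394]
top handles [255.1 199.5] 32 [0.0016 0.0015 0.1309] [-0.0087 -0.0045  0.0996] [0.013  0.0116 0.1411]
top fin [289.  172.5] 14 [ 0.0857 -0.1188  0.0786] [ 0.0734 -0.1215  0.0726] [ 0.0979 -0.1163  0.0859]
top block [297.3 180.9] 108 [ 0.0548 -0.1432  0.0787] [ 0.0421 -0.1766  0.0709] [ 0.0735 -0.1112  0.0829]
side handles [287.4 200.3] 124 [ 0.0006 -0.0047  0.1209] [-0.0123 -0.0103  0.0991] [0.0143 0.009  0.1388]
side handles [313.6 213.7] 130 [ 0.0512 -0.0754  0.1199] [ 0.0394 -0.0837  0.098 ] [ 0.0653 -0.0629  0.1388]
side fin [321.2 220.5] 4 [ 0.0759 -0.0705  0.085 ] [ 0.073  -0.072   0.0827] [ 0.0778 -0.0687  0.0878]
side fin [330.9 235.5] 47 [ 0.0845 -0.1232  0.0755] [ 0.0725 -0.1277  0.0664] [ 0.0961 -0.1176  0.0846]
side block [322.7 243.5] 206 [ 0.0525 -0.1481  0.0786] [ 0.0395 -0.1811  0.0701] [ 0.0743 -0.11    0.083 ]
```

```bash
python3 - <<'E'
from h import *
o=r.get_obs();M=R.from_rotvec(o['orientation']).as_matrix();print(M.round(3))
t=np.degrees(np.arctan2(M[1,1],M[0,1]));print('tool y az',t,'turn to 96.45:',(96.45-t+90)%180-90)
print((np.array([.572,.0053,.2])-o['tcp_pos'])*1000)
E
```

```text
[[-0.952  0.307 -0.   ]
 [ 0.307  0.952 -0.002]
 [-0.    -0.002 -1.   ]]
tool y az 72.13110465031998 turn to 96.45: 24.31889534968002
[ 365.04236956 -636.58065632  -10.32109342]
```

Emit:
{"method": "send_rows", "body": {"deltas": [{"dx": 18, "dy": -32, "rz": 1.2}, {"dx": 36, "dy": -64, "rz": 2.4}, {"dx": 54, "dy": -96, "rz": 3.6}, {"dx": 72, "dy": -128, "rz": 4.8}, {"dx": 90, "dy": -160, "rz": 6}], "jaw": 50}}

```text
$.deltas[0]: bad value
```

Emit:
{"method": "send_rows", "body": {"deltas": [{"dx": 18, "dy": -32, "rz": 1.2}, {"dx": 36, "dy": -64, "rz": 2.4}, {"dx": 54, "dy": -96, "rz": 3.6}, {"dx": 72, "dy": -128, "rz": 4.8}, {"dx": 90, "dy": -160, "rz": 6}]}}

```text
$.deltas[0]: bad value
```

Emit:
{"method": "send_rows", "body": {"deltas": [{"dx": 18, "dy": -32, "rz": 1.2}, {"dx": 36, "dy": -64, "rz": 2.4}, {"dx": 54, "dy": -96, "rz": 3.6}, {"dx": 72, "dy": -128, "rz": 4.8}, {"dx": 90, "dy": -160, "rz": 6}]}}

```text
$.deltas[0]: bad value
```

Emit:
{"method": "send_rows", "body": {"deltas": [{"dx": 18, "dy": -32, "dz": 0, "rx": 0, "ry": 0, "rz": 1.2}, {"dx": 36, "dy": -64, "dz": 0, "rx": 0, "ry": 0, "rz": 2.4}, {"dx": 54, "dy": -96, "dz": 0, "rx": 0, "ry": 0, "rz": 3.6}, {"dx": 72, "dy": -128, "dz": 0, "rx": 0, "ry": 0, "rz": 4.8}, {"dx": 90, "dy": -160, "dz": 0, "rx": 0, "ry": 0, "rz": 6}], "jaw": 50}}

```text
clock: 0.52
tcp_pos: [0.2975, 0.4805, 0.2107]
orientation: [-0.323, -3.125, 0.001]
contact_force: [1.0, 0.6, -0.1]
grip_width: 0.0502
gripper_force: 0.0
```

Emit:
{"method": "send_rows", "body": {"deltas": [{"dx": 18, "dy": -32, "dz": 0, "rx": 0, "ry": 0, "rz": 1.2}, {"dx": 36, "dy": -64, "dz": 0, "rx": 0, "ry": 0, "rz": 2.4}, {"dx": 54, "dy": -96, "dz": 0, "rx": 0, "ry": 0, "rz": 3.6}, {"dx": 72, "dy": -128, "dz": 0, "rx": 0, "ry": 0, "rz": 4.8}, {"dx": 90, "dy": -160, "dz": 0, "rx": 0, "ry": 0, "rz": 6}]}}

```text
clock: 0.93
tcp_pos: [0.3874, 0.3206, 0.211]
orientation: [-0.159, -3.137, 0.0]
contact_force: [1.0, -0.4, -0.6]
grip_width: 0.0501
gripper_force: 0.0
```

Emit:
{"method": "send_rows", "body": {"deltas": [{"dx": 18, "dy": -32, "dz": 0, "rx": 0, "ry": 0, "rz": 1.2}, {"dx": 36, "dy": -64, "dz": 0, "rx": 0, "ry": 0, "rz": 2.4}, {"dx": 54, "dy": -96, "dz": 0, "rx": 0, "ry": 0, "rz": 3.6}, {"dx": 72, "dy": -128, "dz": 0, "rx": 0, "ry": 0, "rz": 4.8}, {"dx": 90, "dy": -155, "dz": 0, "rx": 0, "ry": 0, "rz": 6}]}}

```text
clock: 1.35
tcp_pos: [0.4774, 0.1647, 0.2111]
orientation: [0.003, -3.141, 0.001]
contact_force: [0.5, -0.5, 0.8]
grip_width: 0.0497
gripper_force: 0.0
```

Emit:
{"method": "send_rows", "body": {"deltas": [{"dx": 18, "dy": -32, "dz": 0, "rx": 0, "ry": 0, "rz": 1.2}, {"dx": 36, "dy": -64, "dz": 0, "rx": 0, "ry": 0, "rz": 2.4}, {"dx": 54, "dy": -96, "dz": 0, "rx": 0, "ry": 0, "rz": 3.6}, {"dx": 75, "dy": -128, "dz": 0, "rx": 0, "ry": 0, "rz": 4.8}, {"dx": 94, "dy": -160, "dz": 0, "rx": 0, "ry": 0, "rz": 6.3}]}}

```text
clock: 1.77
tcp_pos: [0.5716, 0.0058, 0.211]
orientation: [0.178, -3.136, -0.0]
contact_force: [0.5, 0.8, -0.3]
grip_width: 0.0501
gripper_force: 0.0
```

Emit:
{"method": "send_rows", "body": {"deltas": [{"dx": 0, "dy": 0, "dz": -30, "rx": 0, "ry": 0, "rz": 0}, {"dx": 0, "dy": 0, "dz": -60, "rx": 0, "ry": 0, "rz": 0}, {"dx": 0, "dy": 0, "dz": -85, "rx": 0, "ry": 0, "rz": 0}, {"dx": 0, "dy": 0, "dz": -102, "rx": 0, "ry": 0, "rz": 0}, {"dx": 0, "dy": 0, "dz": -102, "rx": 0, "ry": 0, "rz": 0}]}}

```text
clock: 2.18
tcp_pos: [0.5679, 0.0073, 0.1052]
orientation: [0.176, -3.129, 0.001]
contact_force: [-0.4, 0.4, -0.8]
grip_width: 0.0501
gripper_force: 0.0
```

Emit:
{"method": "send_rows", "body": {"deltas": [{"dx": 0, "dy": 0, "dz": 0, "rx": 0, "ry": 0, "rz": 0}, {"dx": 0, "dy": 0, "dz": 0, "rx": 0, "ry": 0, "rz": 0}, {"dx": 0, "dy": 0, "dz": 0, "rx": 0, "ry": 0, "rz": 0}, {"dx": 0, "dy": 0, "dz": 0, "rx": 0, "ry": 0, "rz": 0}, {"dx": 0, "dy": 0, "dz": 0, "rx": 0, "ry": 0, "rz": 0}], "jaw": 5, "newtons": 30}}

```text
clock: 2.6
tcp_pos: [0.5722, 0.0071, 0.1108]
orientation: [-0.176, 3.134, -0.0]
contact_force: [-0.2, -1.4, 6.3]
grip_width: 0.0123
gripper_force: 29.7
```

Emit:
{"method": "send_rows", "body": {"deltas": [{"dx": 1.2, "dy": -11, "dz": 0, "rx": 0, "ry": 0, "rz": 0}, {"dx": 2.8, "dy": -25, "dz": 0, "rx": 0, "ry": 0, "rz": 0}, {"dx": 4.4, "dy": -39, "dz": 0, "rx": 0, "ry": 0, "rz": 0}, {"dx": 5.8, "dy": -51, "dz": 0, "rx": 0, "ry": 0, "rz": 0}, {"dx": 5.8, "dy": -51, "dz": 0, "rx": 0, "ry": 0, "rz": 0}]}}

```text
clock: 3.02
tcp_pos: [0.5782, -0.0454, 0.1108]
orientation: [-0.172, 3.134, -0.0]
contact_force: [-0.4, -3.6, 7.3]
grip_width: 0.0126
gripper_force: 29.9
```

Emit:
{"method": "send_rows", "body": {"deltas": [{"dx": 0, "dy": 0, "dz": 0, "rx": 0, "ry": 0, "rz": 0}, {"dx": 0, "dy": 0, "dz": 0, "rx": 0, "ry": 0, "rz": 0}, {"dx": 0, "dy": 0, "dz": 0, "rx": 0, "ry": 0, "rz": 0}], "jaw": 40}}

```text
clock: 3.27
tcp_pos: [0.5766, -0.0426, 0.109]
orientation: [0.178, -3.136, -0.001]
contact_force: [-0.1, 0.2, 0.1]
grip_width: 0.0401
gripper_force: 0.0
```

Emit:
{"method": "send_rows", "body": {"deltas": [{"dx": 0, "dy": 0, "dz": 30, "rx": 0, "ry": 0, "rz": 0}, {"dx": 0, "dy": 0, "dz": 65, "rx": 0, "ry": 0, "rz": 0}, {"dx": -20, "dy": 20, "dz": 100, "rx": 0, "ry": 0, "rz": 0}, {"dx": -40, "dy": 50, "dz": 110, "rx": 0, "ry": 0, "rz": 0}, {"dx": -61, "dy": 85, "dz": 110, "rx": 0, "ry": 0, "rz": 0}]}}

```text
clock: 3.68
tcp_pos: [0.5174, 0.0415, 0.2227]
orientation: [-0.171, 3.131, 0.001]
contact_force: [0.3, 1.4, 0.4]
grip_width: 0.04
gripper_force: 0.0
```

```bash
python3 - <<'E'
from h import *
o=np.array([.50855,.06841]);t=np.radians(6.45);M=np.array([[np.cos(t),-np.sin(t)],[np.sin(t),np.cos(t)]])
ims=[]
for n in('top','side'):
    f=grab(n);P=cloud(f);Q=(P[...,:2]-o)@M;z=P[...,2]
    ims.append(cv2.resize(f['frame'][138:232,222:316] if n=='top' else f['frame'][185:279,270:364],(395,395),interpolation=cv2.INTER_CUBIC))
    for nm,m in(('latch',(z>.098)&(z<.142)&(abs(Q[...,0]-.004)<.02)&(abs(Q[...,1])<.02)),('grip',(z>.098)&(z<.142)&(abs(Q[...,0]-.055)<.025)&(abs(Q[...,1]+.12)<.03)),('fin',(z>.06)&(z<.084)&(Q[...,0]>.075)&(Q[...,0]<.1)&(Q[...,1]<-.1)&(Q[...,1]>-.14))):
        q=np.c_[Q[m],z[m]]
        if len(q):print(n,nm,len(q),q.mean(0).round(4),np.median(q,0).round(4),q.min(0).round(4),q.max(0).round(4))
cv2.imwrite('pics/c2.png',np.hstack(ims))
E
```

```text
top grip 43 [ 0.0529 -0.1172  0.1281] [ 0.0519 -0.1171  0.1327] [ 0.0424 -0.1252  0.0985] [ 0.0653 -0.1012  0.1419]
top fin 12 [ 0.0878 -0.1188  0.0777] [ 0.0891 -0.1189  0.0798] [ 0.0773 -0.1216  0.0641] [ 0.0973 -0.1166  0.0834]
side latch 127 [ 0.0008 -0.0048  0.1202] [ 0.001  -0.0053  0.1208] [-0.0123 -0.0118  0.0987] [0.0149 0.004  0.1389]
side grip 138 [ 0.0511 -0.1253  0.12  ] [ 0.0508 -0.1264  0.1211] [ 0.039  -0.1324  0.0982] [ 0.0649 -0.1133  0.1384]
side fin 40 [ 0.0864 -0.1231  0.0751] [ 0.0865 -0.1231  0.0759] [ 0.0759 -0.1282  0.0635] [ 0.0964 -0.1164  0.0839]
```

View pics/c2.png

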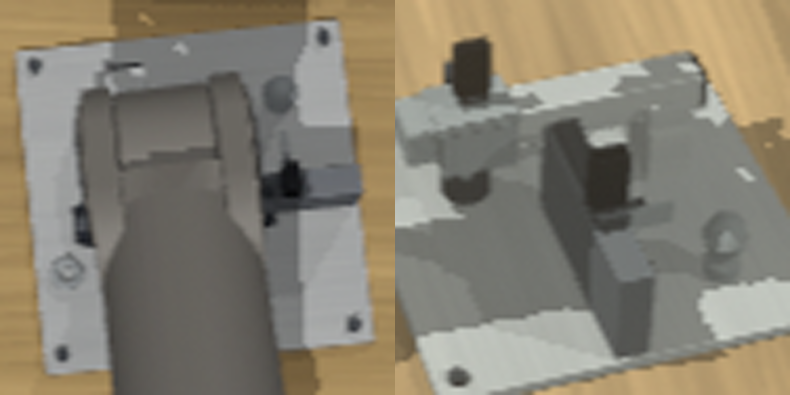

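Picture c2: the grip (side crop at 608,175) sits beside the fin (640,213), level to within about 2 mm by measurement, and the steel finger is clear of the tongue. Next is the latch handle.

Emit:
{"method": "send_rows", "body": {"deltas": [{"dx": -2, "dy": 13, "dz": 0, "rx": 0, "ry": 0, "rz": 0}, {"dx": -3.5, "dy": 26.5, "dz": 0, "rx": 0, "ry": 0, "rz": 0}, {"dx": -3.5, "dy": 26.5, "dz": -25, "rx": 0, "ry": 0, "rz": 0}, {"dx": -3.5, "dy": 26.5, "dz": -55, "rx": 0, "ry": 0, "rz": 0}, {"dx": -3.5, "dy": 26.5, "dz": -80, "rx": 0, "ry": 0, "rz": 0}]}}

```text
clock: 4.2
tcp_pos: [0.512, 0.0687, 0.1378]
orientation: [0.179, -3.136, -0.0]
contact_force: [-0.0, 0.2, 0.5]
grip_width: 0.04
gripper_force: 0.0
```

Emit:
{"method": "send_rows", "body": {"deltas": [{"dx": 0, "dy": 0, "dz": -18, "rx": 0, "ry": 0, "rz": 0}, {"dx": 0, "dy": 0, "dz": -30, "rx": 0, "ry": 0, "rz": 0}, {"dx": 0, "dy": 0, "dz": -30, "rx": 0, "ry": 0, "rz": 0}, {"dx": 0, "dy": 0, "dz": -30, "rx": 0, "ry": 0, "rz": 0}]}}

```text
clock: 4.53
tcp_pos: [0.5118, 0.068, 0.1086]
orientation: [0.177, -3.135, 0.001]
contact_force: [-0.2, -0.1, 1.4]
grip_width: 0.0398
gripper_force: 0.0
```

Emit:
{"method": "send_rows", "body": {"deltas": [{"dx": 0, "dy": 0, "dz": 0, "rx": 0, "ry": 0, "rz": 0}, {"dx": 0, "dy": 0, "dz": 0, "rx": 0, "ry": 0, "rz": 0}, {"dx": 0, "dy": 0, "dz": 0, "rx": 0, "ry": 0, "rz": 0}, {"dx": 0, "dy": 0, "dz": 0, "rx": 0, "ry": 0, "rz": 0}, {"dx": 0, "dy": 0, "dz": 0, "rx": 0, "ry": 0, "rz": 0}], "jaw": 3, "newtons": 80}}

```text
clock: 4.95
tcp_pos: [0.5132, 0.0682, 0.1104]
orientation: [-0.176, 3.135, 0.001]
contact_force: [-1.4, -0.4, 6.7]
grip_width: 0.0085
gripper_force: 78.6
```

Emit:
{"method": "send_rows", "body": {"deltas": [{"dx": -0.4, "dy": 4, "dz": 0, "rx": 0, "ry": 0, "rz": 0}, {"dx": -0.9, "dy": 8, "dz": 0, "rx": 0, "ry": 0, "rz": 0}, {"dx": -1.4, "dy": 12, "dz": 0, "rx": 0, "ry": 0, "rz": 0}, {"dx": -1.8, "dy": 16, "dz": 0, "rx": 0, "ry": 0, "rz": 0}, {"dx": -1.8, "dy": 16, "dz": 0, "rx": 0, "ry": 0, "rz": 0}]}}

```text
clock: 5.37
tcp_pos: [0.5109, 0.0821, 0.1094]
orientation: [-0.175, 3.136, -0.004]
contact_force: [0.9, -6.2, 0.6]
grip_width: 0.0084
gripper_force: 79.8
```

Emit:
{"method": "send_rows", "body": {"deltas": [{"dx": 0, "dy": 0, "dz": 0, "rx": 0, "ry": 0, "rz": 0}, {"dx": 0, "dy": 0, "dz": 0, "rx": 0, "ry": 0, "rz": 0}]}}

```text
clock: 5.53
tcp_pos: [0.511, 0.0814, 0.1095]
orientation: [-0.174, 3.136, -0.004]
contact_force: [0.2, -6.1, 0.4]
grip_width: 0.0083
gripper_force: 79.8
```

Emit:
{"method": "send_rows", "body": {"deltas": [{"dx": -0.2, "dy": 2, "dz": 0, "rx": 0, "ry": 0, "rz": 0}, {"dx": -0.4, "dy": 3.5, "dz": 0, "rx": 0, "ry": 0, "rz": 0}, {"dx": -0.4, "dy": 3.5, "dz": 0, "rx": 0, "ry": 0, "rz": 0}, {"dx": -0.4, "dy": 3.5, "dz": 0, "rx": 0, "ry": 0, "rz": 0}]}}

```text
clock: 5.87
tcp_pos: [0.5106, 0.0844, 0.1092]
orientation: [-0.174, 3.136, -0.005]
contact_force: [1.5, -6.4, -1.5]
grip_width: 0.0084
gripper_force: 79.6
```

Emit:
{"method": "send_rows", "body": {"deltas": [{"dx": -0.1, "dy": 1, "dz": 0, "rx": 0, "ry": 0, "rz": 0}, {"dx": -0.2, "dy": 2, "dz": 0, "rx": 0, "ry": 0, "rz": 0}, {"dx": -0.2, "dy": 2, "dz": 0, "rx": 0, "ry": 0, "rz": 0}, {"dx": -0.2, "dy": 2, "dz": 0, "rx": 0, "ry": 0, "rz": 0}]}}

```text
clock: 6.2
tcp_pos: [0.5104, 0.0861, 0.1091]
orientation: [-0.173, 3.136, -0.006]
contact_force: [2.4, -8.9, -3.2]
grip_width: 0.0084
gripper_force: 79.5
```

Emit:
{"method": "send_rows", "body": {"deltas": [{"dx": 0, "dy": 0, "dz": 4, "rx": 0, "ry": 0, "rz": 0}, {"dx": 0, "dy": 0, "dz": 8, "rx": 0, "ry": 0, "rz": 0}, {"dx": 0, "dy": 0, "dz": 12, "rx": 0, "ry": 0, "rz": 0}, {"dx": 0, "dy": 0, "dz": 16, "rx": 0, "ry": 0, "rz": 0}, {"dx": 0, "dy": 0, "dz": 20, "rx": 0, "ry": 0, "rz": 0}]}}

```text
clock: 6.62
tcp_pos: [0.5085, 0.0855, 0.1278]
orientation: [0.173, -3.133, 0.007]
contact_force: [2.1, -6.8, -10.6]
grip_width: 0.0082
gripper_force: 79.1
```

Emit:
{"method": "send_rows", "body": {"deltas": [{"dx": 0, "dy": 0, "dz": 6, "rx": 0, "ry": 0, "rz": 0}, {"dx": 0, "dy": 0, "dz": 14, "rx": 0, "ry": 0, "rz": 0}, {"dx": 0, "dy": 0, "dz": 22, "rx": 0, "ry": 0, "rz": 0}, {"dx": 0, "dy": 0, "dz": 30, "rx": 0, "ry": 0, "rz": 0}, {"dx": 0, "dy": 0, "dz": 38, "rx": 0, "ry": 0, "rz": 0}]}}

```text
clock: 7.03
tcp_pos: [0.5094, 0.0898, 0.1675]
orientation: [0.177, -3.136, -0.0]
contact_force: [0.7, -0.4, -6.3]
grip_width: 0.0084
gripper_force: 80.4
```

Emit:
{"method": "send_rows", "body": {"deltas": [{"dx": 0, "dy": 0, "dz": 8, "rx": 0, "ry": 0, "rz": 0}, {"dx": 0, "dy": 0, "dz": 17, "rx": 0, "ry": 0, "rz": 0}, {"dx": 0, "dy": 0, "dz": 26, "rx": 0, "ry": 0, "rz": 0}, {"dx": 0, "dy": 0, "dz": 34, "rx": 0, "ry": 0, "rz": 0}, {"dx": 0, "dy": 0, "dz": 38, "rx": 0, "ry": 0, "rz": 0}]}}

```text
clock: 7.45
tcp_pos: [0.5105, 0.0897, 0.2067]
orientation: [-0.176, 3.135, 0.001]
contact_force: [-0.8, -0.3, -5.3]
grip_width: 0.0081
gripper_force: 80.4
```

Emit:
{"method": "send_rows", "body": {"deltas": [{"dx": 0, "dy": 0, "dz": 0, "rx": 0, "ry": 0, "rz": 0}, {"dx": 0, "dy": 0, "dz": 0, "rx": 0, "ry": 0, "rz": 0}, {"dx": 0, "dy": 0, "dz": 0, "rx": 0, "ry": 0, "rz": 0}, {"dx": 0, "dy": 0, "dz": 0, "rx": 0, "ry": 0, "rz": 0}, {"dx": 0, "dy": 0, "dz": 0, "rx": 0, "ry": 0, "rz": 0}]}}

```text
clock: 7.87
tcp_pos: [0.5096, 0.0894, 0.2047]
orientation: [0.176, -3.136, 0.0]
contact_force: [0.3, 0.8, -5.4]
grip_width: 0.0085
gripper_force: 80.4
```

```bash
python3 - <<'E'
from h import *
o=np.array([.50855,.06841]);t=np.radians(6.45);M=np.array([[np.cos(t),-np.sin(t)],[np.sin(t),np.cos(t)]])
f=grab('side');P=cloud(f);Q=(P[...,:2]-o)@M;z=P[...,2]
for nm,m in(('grip',(z>.098)&(z<.142)&(abs(Q[...,0]-.055)<.016)&(abs(Q[...,1]+.12)<.03)),('tube',(z>.14)&(z<.2)&(Q[...,0]>.04)&(Q[...,0]<.2)&(abs(Q[...,1])<.05))):
    q=np.c_[Q[m],z[m]]
    if len(q):print(nm,len(q),np.median(q,0).round(4),q.min(0).round(4),q.max(0).round(4))
cv2.imwrite('pics/c3.png',cv2.resize(f['frame'][130:290,240:400],(560,560),interpolation=cv2.INTER_CUBIC))
s=r.get_obs();print(s['clock'],s['contact_force'],s['moment'],s['tcp_pos'])
E
```

```text
grip 135 [ 0.0515 -0.1264  0.1212] [ 0.0397 -0.1312  0.099 ] [ 0.0656 -0.1136  0.1373]
tube 631 [0.0997 0.0081 0.1719] [ 0.0402 -0.0006  0.1437] [0.1624 0.039  0.1809]
7.9167 [ 0.58110673  0.37893956 -6.01296839] [-0.00073473  0.02911544 -0.04265325] [0.50970553 0.08939402 0.2047952 ]
```

View pics/c3.png

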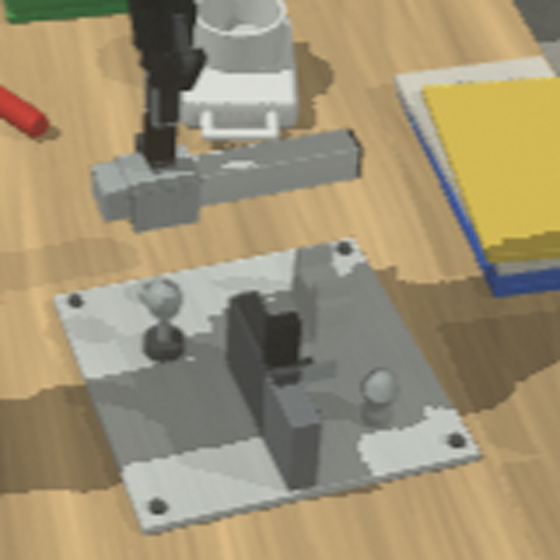

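The picture shows the coupler (crop 160-360, 180) hanging level about 95 mm above the ball (160,295), about 20 mm off sideways. The grip is still beside the marker.

```bash
python3 -c "
from bench import r
print(r.hand_in())"
```

```text
the job is handed in; nothing more can be done
None
```

I handed the job in with the bar parked within about 2 mm of the marker and the coupler held level, about 95 mm above its seat and 20 mm to the side. The hand-in call returned no verdict, and I did not re-measure the bystanders after the lift.

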